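# Finger-test a safety edge along its length

## Robot

A 6-joint arm with a two-finger parallel gripper is mounted at the origin on a cart in front of the work surface, level with it; the furniture and walls round the work are solid. World frame = base frame: x ahead of the robot, y to its left, z up, the work surface at z = 0. Lengths are in mm, angles in rad, forces in N, time in s.
With the tool pointing down it reaches from about 300 to 775 mm from the base axis. Payload 14.6 kg.
Tool frame: the origin (TCP) lies on the mounting face of the last link; the fingertips stand 199 mm ahead of it and the grasp point (between the pads) lies 180 mm ahead of it; z points along the fingers, y is the line along which they close (so a half turn about z gives the same grasp; the last joint's range is limited). The gripper opens to 94 mm and grips with 3 to 60 N. Pads are 16 mm wide; open, the fingers measure 119 mm over their backs; the gripper's body (75 mm by 177 mm) begins 78 mm behind the grasp point.
Start: joints at [-1.391, 0.3, 1.521, -0, 1.321, -0.067], TCP at [134.36, -533.328, 404.646] pointing down, gripper open.
Joint ranges: [-3.03, 3.03], [-0.79, 2.21], [0.23, 2.52], [-1.04, 4.18], [0, 3.07], [-2.55, 2.55]. Speed limits (rad/s): [2.22, 2.22, 2.57, 3.14, 3.14, 3.14].

## Interface

Orientations are given as [roll, pitch, yaw] about the fixed x, y, z axes, in that order (R = Rz(yaw) Ry(pitch) Rx(roll)).
In Python, from cell import manip gives the robot as it stands. The module is installed in compiled form; this text tells all that it offers.
- The arm moves only by the shell command python3 -m creep 'ROWS' [FORCE]. ROWS is a JSON object of lists of equal length, an entry for each row: "slide": the shift along the world's x, y, z in cm, a list of three; "turn": the turn about the world's z in rad; "claw": the opening, from 0 (shut) to 1 (fully open). A call has 1 to 8 rows; each row shifts and turns the commanded pose from where the row before left it; what a row does not reach is not made up. A row lasts 1/8 s, in which the tool goes at most 62.5 mm and 10.7 degrees, less where a joint would pass 70% of its speed; a pose out of reach is approached as far as the arm can. A call with a gripper value outside its range is refused whole. The fingers move at their own pace and stop on an object; FORCE is the grip in N (left out, the last holds). Time passes only in rows, so rows that do not move let the fingers close. It gives the time, the measured TCP pose, the force, the opening and the grip force at its end, in the units of the state.
- manip.read_state(): the state, without advancing time (a new reading comes with each control period).
- manip.camera(name): name is "scene" or "top" or "wrist"; returns (picture, depth): 480x640x3 uint8, red, green, blue; 480x640 float32, mm along the optical axis (not along the pixel's ray), 0 where there is no reading.
- manip.calibration(name): a dict with "intrinsics" (3x3 intrinsics, pixels), "pose" (4x4, takes a point from camera to world coordinates). Camera axes: x right, y up, looking along -z (the intrinsics and any distortion apply to the point x, -y, -z); pixel columns grow to the right and rows downward; lengths in mm; the calibration is good to about 2 mm. A picture is of the moment at which its call begins: read the wrist's pose just before it. calibration takes no time and is no camera call; for the wrist camera it gives the pose at the moment of the call.
- manip.sign_off(): hands the job in; it is judged then, once.
Trained networks look in the newest picture that a camera, given by its name, has taken for a name from the list of things; names that differ only in an ending like _2 or _b are one class to them, and where a whole thing is asked for, a point or a joint stands for the part that bears it (a point fixed in the world has none). Each returns a list of dicts, best first, with "score" (0 to 1); they miss things now and then, are a little off and sometimes report something else, mostly with a low value. They report only what shows in the picture. A call takes as long as a camera call. They do not tell look-alikes from the thing itself.
- manip.cut_out(query, camera): "mask" (480x640 bool, what is visible of it) and "position" ([column, row] in pixels, amid what is visible of it).
The state is a dict: "clock": time; "joints": joint angles; "qd": joint speeds; "effort": joint torques, N m; "eef_pos": TCP position; "eef_rot": TCP orientation; "wrist_force": force on the tool from outside, world axes, zero at the start; "moment": the same for the moment, N m; "finger_gap": finger opening in mm; "finger_force": force on a finger pad.
Only numpy, scipy, OpenCV 4.12 (cv2) and the standard library are available. Lean on these libraries where they do the work, as an engineer would, in place of code of your own. Each camera call takes 0.05 s, during which the arm holds its last target. There are 200 camera calls.

## Task

Test the press's spare safety edge, the long aluminium channel with four sprung sections in a row: with the gripper shut, set the fingertips on the section at the steel block's end and run them along the top to the section at the round tin's end, lightly pressing each section down a few millimetres in turn and not lifting off between them. Finish while still holding the last section lightly pressed in, by itself, and stay there. Nothing is to be picked up, and the safety edge and the things round it must stay where they are.

Things in the scene. Friction and masses are not known exactly. Their poses are not given: they have to be found in the camera images.
- edge: the safety edge: straight aluminium channel 46 mm wide (its x), 234 mm long (its y), 30 mm high, about 1.8 kg, loose on the table, with grey end caps 33 mm high; four grey sprung sections stand out of it in a row along its y, centres 52 mm apart. Origin at the centre of the underside, z up
- section_1 (a joint): section 1 of the edge (1 at its +y end, 4 at its -y end): pressing depth of this section in m: 0 at rest, grows downward to the stop at 0.008; the spring needs about 1.2 N to start and 6 N at the stop (600 N/m). Fingertips deeper than 6 mm would catch on the next section's end face; the faces are smooth, slippery plastic
- section_1_top (a point): centre of this section's top face (moves down with it), 46 mm above the table at rest; y along the row, z up. Its flat top is 36 mm long and 30 mm wide. Between neighbours, half-width tongues of both lie side by side, each sloping down 7 mm over 16 mm, so shut fingertips pressing some 3 mm deep slide from one on to the next
- section_2 (a joint): section 2 of the edge (1 at its +y end, 4 at its -y end): pressing depth of this section in m: 0 at rest, grows downward to the stop at 0.008; the spring needs about 1.2 N to start and 6 N at the stop (600 N/m). Fingertips deeper than 6 mm would catch on the next section's end face; the faces are smooth, slippery plastic
- section_2_top (a point): centre of this section's top face (moves down with it), 46 mm above the table at rest; y along the row, z up. Its flat top is 36 mm long and 30 mm wide. Between neighbours, half-width tongues of both lie side by side, each sloping down 7 mm over 16 mm, so shut fingertips pressing some 3 mm deep slide from one on to the next
- section_3 (a joint): section 3 of the edge (1 at its +y end, 4 at its -y end): pressing depth of this section in m: 0 at rest, grows downward to the stop at 0.008; the spring needs about 1.2 N to start and 6 N at the stop (600 N/m). Fingertips deeper than 6 mm would catch on the next section's end face; the faces are smooth, slippery plastic
- section_3_top (a point): centre of this section's top face (moves down with it), 46 mm above the table at rest; y along the row, z up. Its flat top is 36 mm long and 30 mm wide. Between neighbours, half-width tongues of both lie side by side, each sloping down 7 mm over 16 mm, so shut fingertips pressing some 3 mm deep slide from one on to the next
- section_4 (a joint): section 4 of the edge (1 at its +y end, 4 at its -y end): pressing depth of this section in m: 0 at rest, grows downward to the stop at 0.008; the spring needs about 1.2 N to start and 6 N at the stop (600 N/m). Fingertips deeper than 6 mm would catch on the next section's end face; the faces are smooth, slippery plastic
- section_4_top (a point): centre of this section's top face (moves down with it), 46 mm above the table at rest; y along the row, z up. Its flat top is 36 mm long and 30 mm wide. Between neighbours, half-width tongues of both lie side by side, each sloping down 7 mm over 16 mm, so shut fingertips pressing some 3 mm deep slide from one on to the next
- steel_weight: plain rectangular steel block 40x50x22 mm high, loose, its centre some 50 mm beyond one end of the safety edge: marks the end to begin at; origin at the centre of the underside, z up
- pin_tin: round flat metal tin, 67 mm across, 29 mm high, loose, standing beyond the other end: marks the end to finish at; origin at the centre of the underside
- hex_key_5: small L-shaped hexagon key, 30x79x10 mm, loose beside the robot's side of the edge; leave it; origin at the centre of its underside
- spanner_jaw: flat open-ended spanner, 27x129x4 mm, loose beside the far side of the edge; leave it; origin at the centre of its underside
Mind the look-alikes: they are no part of the job. Of the things that look like the steel_weight, take the one that is farthest to the robot's right at the start.

How it is judged:
By the outcome, as a careful person would: the job done as asked, in the order asked, and still so for the second after the job is handed in, while the arm keeps its last pose, push and grip.
It also fails if it takes over 38 s, if anything falls off the work surface, if the arm or the gripper's body presses on something with over 40 N, if the wrist force passes 120 N, or if a joint passes its speed limit or range.

## Working session

There is one attempt and no reset: what is moved stays moved. The work goes in short steps, Python scripts to look and compute and a shell command to move; the robot and the scene stay as the last step left them, time stands still between calls to the robot, and variables do not carry over. Pictures are saved under pics/ and viewed, at most 10 in all, crops included, and the job is handed in when it is done.

```bash
mkdir -p pics
cat > h.py <<'E'
import numpy as np, cv2
from cell import manip
def snap(cam,fn=None):
    c=manip.calibration(cam); p,d=manip.camera(cam)
    if fn: cv2.imwrite('pics/'+fn,cv2.cvtColor(p,cv2.COLOR_RGB2BGR))
    K=np.array(c['intrinsics']);T=np.array(c['pose'])
    v,u=np.mgrid[:480,:640]
    P=np.stack([(u-K[0,2])/K[0,0]*d,-(v-K[1,2])/K[1,1]*d,-d],-1)
    W=P@T[:3,:3].T+T[:3,3]; W[d==0]=np.nan
    return p,d,W,c
E
python3 - <<'E'
from h import *
for cam in ('top','scene'):
    p,d,W,c=snap(cam,cam+'1.png')
    if cam=='top':np.save('W.npy',W)
    print({k:np.round(v,1).tolist() if k!='x' else 0 for k,v in c.items()})
    for q in ('edge','steel_weight','pin_tin','hex_key_5','spanner_jaw'):
        for r in manip.cut_out(q,cam):
            m=r['mask'];w=W[m]
            print(cam,q,round(r['score'],2),np.round(r['position']),m.sum(),np.round(np.nanmedian(w,0)))
s=manip.read_state();print(s)
E
```

```text
{'intrinsics': [[609.5, 0.0, 329.2], [0.0, 609.5, 241.3], [0.0, 0.0, 1.0]], 'pose': [[0.0, 1.0, -0.0, 459.4], [-1.0, 0.0, 0.0, -84.2], [0.0, 0.0, 1.0, 910.3], [0.0, 0.0, 0.0, 1.0]]}
top edge 0.93 [374. 227.] 5396 [ 517. -152.   42.]
top steel_weight 0.78 [488. 238.] 1031 [ 509. -319.   21.]
top steel_weight 0.64 [195. 282.] 990 [438. 105.  21.]
top pin_tin 0.94 [257. 214.] 1750 [534.  19.  28.]
top hex_key_5 0.89 [366. 278.] 382 [ 451. -143.    8.]
top hex_key_5 0.33 [394. 195.] 762 [ 574. -185.    4.]
top spanner_jaw 0.83 [394. 195.] 722 [ 574. -182.    4.]
top spanner_jaw 0.49 [257. 214.] 1705 [533.  18.  28.]
{'intrinsics': [[449.7, 0.0, 321.8], [0.0, 449.7, 233.6], [0.0, 0.0, 1.0]], 'pose': [[-0.9, 0.3, -0.4, 194.3], [-0.5, -0.5, 0.7, 530.5], [0.0, 0.8, 0.6, 554.7], [0.0, 0.0, 0.0, 1.0]]}
scene edge 0.8 [328. 238.] 2562 [ 510. -122.   33.]
scene steel_weight 0.87 [308. 336.] 835 [436. 115.  23.]
scene steel_weight 0.61 [324. 237.] 347 [ 515. -123.   46.]
scene steel_weight 0.6 [372. 201.] 263 [ 502. -318.   23.]
scene pin_tin 0.67 [282. 284.] 1124 [529.  27.  29.]
scene hex_key_5 0.62 [357. 257.] 201 [ 451. -136.    9.]
scene spanner_jaw 0.6 [310. 232.] 207 [ 575. -171.    6.]
{'clock': 0.6, 'joints': array([-1.39061870e+00,  2.99920146e-01,  1.52099326e+00, -1.73155454e-05,
        1.32071581e+00, -6.66241367e-02]), 'qd': array([-0.00012356, -0.00047624, -0.00071169, -0.00067569,  0.00154858,
        0.00075618]), 'effort': array([ 6.17032329e-04, -5.31479073e+01, -3.52830255e+01,  7.08881509e-02,
        2.13838433e-02, -5.83588729e-06]), 'eef_pos': array([ 134.34947457, -533.33425276,  404.63737792]), 'eef_rot': array([-3.14155505e+00,  1.43050709e-05,  2.46806051e-01]), 'wrist_force': array([-0.69913124, -0.05343155,  1.14207509]), 'moment': array([-0.0401421 ,  0.06016417,  0.05248143]), 'finger_force': 0.0, 'finger_gap': 94.3496599987406}
```

Run:
```python
from h import *
i=cv2.imread('pics/top1.png')[150:330,140:540]
cv2.imwrite('pics/c1.png',cv2.resize(i,None,fx=2,fy=2,interpolation=2))
W=np.load('W.npy')
m=(W[...,2]>38)&(W[...,2]<52)&(abs(W[...,1]+152)<140)&(abs(W[...,0]-515)<60)
p=W[m][:,:2]
v,u=np.nonzero(m);print(u.min(),u.max(),v.min(),v.max(),m.sum())
print(cv2.minAreaRect(p.astype(np.float32)))
m2=(W[...,2]>44)&m; p2=W[m2]
print(cv2.minAreaRect(p2[:,:2].astype(np.float32)),np.percentile(p2[:,2],[5,50,95]),m2.sum())
m3=(W[...,2]>25)&(W[...,2]<55)&(W[...,1]<-15)&(W[...,1]>-290)&(abs(W[...,0]-515)<60)
print(cv2.minAreaRect(W[m3][:,:2].astype(np.float32)))
# profile along axis
(cx,cy),_,_=cv2.minAreaRect(p.astype(np.float32))
q=p-p.mean(0);U,S,Vt=np.linalg.svd(q,full_matrices=False);print(p.mean(0),Vt[0],np.arctan2(Vt[0][1],Vt[0][0]))
a=(W[m3][:,:2]-p.mean(0))@Vt[0];z=W[m3][:,2]
for b in range(-130,130,5):
    s=(a>=b)&(a<b+5)
    if s.sum(): print(b,np.round(np.percentile(z[s],[50,90]),1),end='; ')
```

```text
303 448 210 246 3008
((518.40771484375, -153.29002380371094), (206.12474060058594, 30.299617767333984), 84.78436279296875)
((518.3815307617188, -153.28668212890625), (205.6493682861328, 30.190006256103516), 84.81987762451172) [44.21516872 45.66092187 47.88225331] 2020
((518.5513305664062, -153.257568359375), (236.03883361816406, 46.320587158203125), 84.89049530029297)
[ 518.31879627 -153.10694094] [-0.09019269 -0.99592433] -1.6611117505919037
-120 [31.6 33.7]; -115 [32.3 34.5]; -110 [31.3 33.3]; -105 [44.4 46.9]; -100 [44.6 46.8]; -95 [44.5 46.5]; -90 [44.8 46.9]; -85 [44.5 47. ]; -80 [44.5 46.8]; -75 [44.8 47.1]; -70 [44.1 46.8]; -65 [45.  47.1]; -60 [39.9 45.2]; -55 [41.2 43.3]; -50 [40.4 45.3]; -45 [44.2 47.1]; -40 [44.5 46.5]; -35 [44.7 46.9]; -30 [44.4 47.3]; -25 [44.3 46.8]; -20 [44.3 46.7]; -15 [44.6 46.9]; -10 [42.7 46.2]; -5 [40.8 43.4]; 0 [40.9 44.1]; 5 [43.2 46.2]; 10 [44.4 46.5]; 15 [44.8 47.1]; 20 [44.3 46.5]; 25 [44.4 47.2]; 30 [44.7 47.3]; 35 [44.8 46.7]; 40 [44.6 46.8]; 45 [40.3 44.9]; 50 [41.1 43.4]; 55 [40.4 45.7]; 60 [44.6 46.5]; 65 [44.5 46.5]; 70 [44.7 47.2]; 75 [45.3 47.2]; 80 [44.8 47.1]; 85 [44.3 46.7]; 90 [44.8 46.7]; 95 [44.6 47.1]; 100 [44.4 47.2]; 105 [31.1 33.5]; 110 [32.2 34.2]; 115 [31.2 32.8];
```

View pics/c1.png

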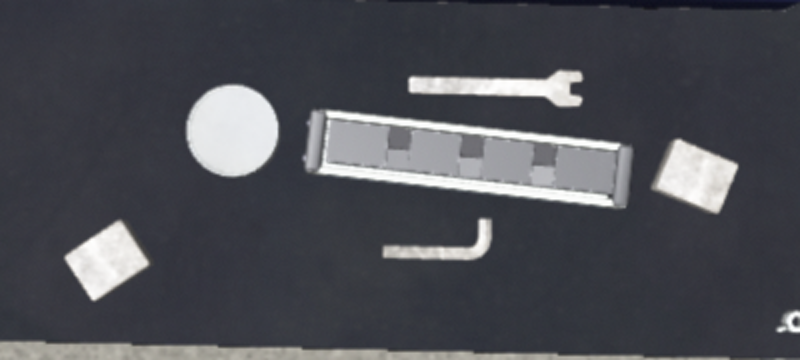

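View pics/scene1.png

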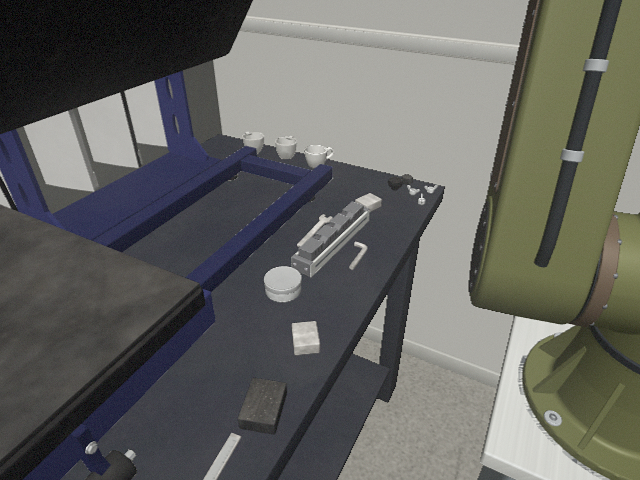

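Run:
```python
from h import *
W=np.load('W.npy')
W2=snap('scene')[2]
for n,A in(('top',W),('scene',W2)):
    A=A.reshape(-1,3);A=A[~np.isnan(A[:,0])]
    print(n)
    for x in range(200,900,50):
        r=[]
        for y in range(-500,300,50):
            s=(A[:,0]>=x)&(A[:,0]<x+50)&(A[:,1]>=y)&(A[:,1]<y+50)&(A[:,2]>-20)
            r.append(int(np.percentile(A[s][:,2],97)) if s.sum()>5 else -1)
        print(x,r)
```

```text
top
200 [-1, -1, -1, -1, -1, -1, -1, -1, -1, 255, 249, 230, -1, -1, -1, -1]
250 [-1, -1, -1, -1, -1, -1, -1, -1, -1, -1, -1, -1, -1, -1, -1, -1]
300 [-1, -1, -1, -1, -1, -1, -1, -1, -1, -1, -1, -1, -1, -1, -1, -1]
350 [11, 2, 3, 2, 2, 2, 2, 2, 2, 2, 2, 2, 1, 2, 2, 19]
400 [9, 12, 7, 2, 2, 2, 4, 9, 2, 2, 2, 22, 23, 2, 26, 25]
450 [17, 27, 2, 22, 33, 45, 29, 28, 2, 2, 2, 21, 22, 2, 24, 2]
500 [2, 3, 2, 24, 45, 47, 47, 47, 47, 33, 30, 2, 2, 134, 172, 172]
550 [2, 2, 2, 2, 2, 5, 5, 5, 2, 27, 29, 2, 2, 134, 172, 173]
600 [2, 2, 48, 48, 49, 48, 48, 48, 48, 48, 48, 48, 48, 48, 172, 173]
650 [47, 45, 49, 49, 49, 49, 49, 49, 49, 49, 49, 49, 49, 49, 172, 173]
700 [48, 48, 2, 47, 2, 2, 2, 2, 2, 1, 1, 2, 2, 47, 172, 172]
750 [47, 39, 2, 47, 2, 1, 2, 2, 1, 2, 1, 2, 1, 47, 172, 172]
800 [48, 47, 1, 47, 1, 1, 2, 1, 2, 1, 2, 2, 2, 47, 1, 1]
850 [1, 1, 23, 46, 17, 15, 2, 1, 1, 1, 1, 1, 1, 17, 1, 1]
scene
200 [-1, -1, -1, -1, -1, -1, -1, -1, 482, 485, 493, 414, 263, -1, -1, -1]
250 [-1, -1, -1, -1, -1, -1, -1, -1, -1, -1, -1, -1, -1, -1, -1, -1]
300 [-1, -1, -1, -1, -1, -1, -1, -1, -1, -1, -1, -1, -1, -1, -1, -1]
350 [15, 4, 4, 3, 3, 3, 3, 2, 3, 3, 3, 3, 2, 2, 2, 9]
400 [14, 16, 10, 3, 3, 3, 7, 10, 3, 3, 2, 24, 24, 2, 26, 26]
450 [19, 29, 3, 24, 35, 45, 31, 27, 3, 2, 2, 23, 23, 2, 25, 2]
500 [4, 4, 3, 25, 48, 49, 48, 48, 48, 34, 31, 3, 2, 134, 173, 173]
550 [3, 3, 3, 3, 3, 7, 7, 7, 3, 31, 31, 2, 3, 2, 173, 173]
600 [4, 3, 50, 50, 50, 50, 50, 49, 50, 49, 49, 49, 49, -1, 173, 173]
650 [49, 50, 51, 50, 51, 51, 51, 51, 50, 50, 50, 50, 50, -1, 173, 173]
700 [51, 50, -1, 48, 3, 3, 3, 3, 3, 3, 3, 2, -1, -1, 173, 173]
750 [48, 39, -1, 48, 3, 3, 434, 440, 445, 451, 457, 463, 469, 475, 174, 173]
800 [50, 49, -1, 413, 420, 426, 428, 428, 427, 428, 428, 428, 428, 428, 173, 173]
850 [46, 49, 51, 353, 353, 353, 353, 352, 353, 353, 353, 353, 354, 355, 173, 173]
```

```bash
python3 -m creep '{"slide":[[4.7,3.8,0],[4.7,3.8,0],[4.7,3.8,0],[4.7,3.8,0],[4.7,3.8,0],[4.7,3.8,0],[4.7,3.8,0],[4.7,3.7,0]],"turn":[0.154,0.154,0.154,0.154,0.154,0.154,0.154,0.155],"claw":[0,0,0,0,0,0,0,0]}' 10; python3 -m creep '{"slide":[[0,0,0],[0,0,0],[0,0,0],[0,0,0]],"turn":[0,0,0,0],"claw":[0,0,0,0]}'
```

```text
clock: 1.65
eef_pos: [511.7, -228.7, 404.8]
eef_rot: [3.141, 0.0, 1.485]
wrist_force: [0.2, -1.0, 0.4]
finger_gap: 17.6
finger_force: 0.0
clock: 2.15
eef_pos: [509.7, -231.1, 404.9]
eef_rot: [3.141, 0.0, 1.478]
wrist_force: [0.3, 0.3, -0.9]
finger_gap: 0.4
finger_force: 0.0
```

Run:
```python
from h import *
s=manip.read_state()
p,d,W,c=snap('wrist','wr1.png')
m=(W[...,2]>43)&(W[...,2]<50)&(abs(W[...,1]+152)<140)&(abs(W[...,0]-515)<40)
m3=(W[...,2]>25)&(W[...,2]<55)&(W[...,1]<-15)&(W[...,1]>-290)&(abs(W[...,0]-515)<50)
for k in (m,m3):
    print(k.sum(),cv2.minAreaRect(W[k][:,:2].astype(np.float32)),np.nanmedian(W[k][:,2]))
print(s['eef_pos'],s['wrist_force'],s['finger_gap'])
```

```text
6902 ((518.506591796875, -153.96673583984375), (205.47250366210938, 30.059194564819336), 84.84373474121094) 46.55818807933437
11427 ((518.4942016601562, -153.87820434570312), (236.1360321044922, 46.12445068359375), 84.8547134399414) 45.623471202143264
[ 509.73779582 -231.12614577  404.86029431] [ 0.34817261  0.3211517  -0.89032578] 0.4375983768097092
```

View pics/wr1.png

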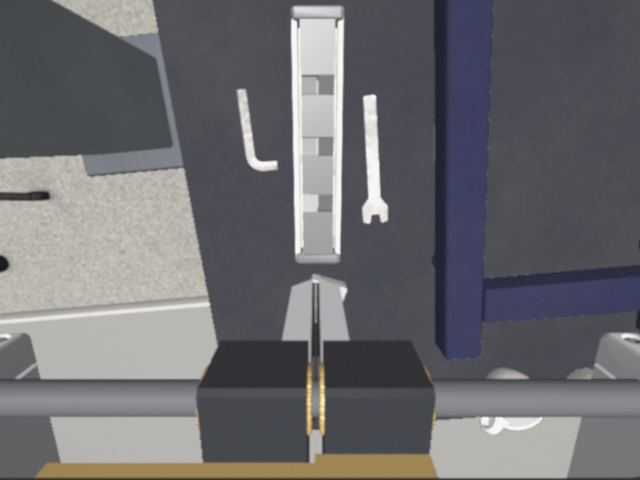

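```bash
python3 -m creep '{"slide":[[0.17,0,-4],[0,0,-5],[0,0,-4],[0,0,-1.7],[0,0,0],[0,0,0]],"turn":[0.003,0,0,0,0,0],"claw":[0,0,0,0,0,0]}'; python3 -c "
from cell import manip
s=manip.read_state();print(s['eef_pos'],s['eef_rot'],s['wrist_force'])"
```

```text
clock: 2.95
eef_pos: [512.4, -230.6, 259.4]
eef_rot: [3.139, 0.001, 1.483]
wrist_force: [1.5, 0.5, -0.5]
finger_gap: 0.7
finger_force: 0.0
[ 512.38780625 -230.60237474  259.35480114] [3.13929000e+00 9.59997735e-04 1.48262092e+00] [ 1.50588948  0.52185098 -0.53002938]
```

```bash
python3 -m creep '{"slide":[[-0.08,-0.06,-0.6],[0,0,-0.4],[0,0,0],[0,0,0],[0,0,0]],"turn":[0,0,0,0,0],"claw":[0,0,0,0,0]}';python3 -m creep '{"slide":[[0,0,0],[0,0,0]],"turn":[0,0],"claw":[0,0]}'
```

```text
clock: 3.58
eef_pos: [511.3, -230.9, 247.8]
eef_rot: [3.141, 0.0, 1.483]
wrist_force: [0.0, 0.4, -0.1]
finger_gap: 0.5
finger_force: 0.0
clock: 3.82
eef_pos: [511.3, -230.9, 247.7]
eef_rot: [3.142, 0.0, 1.483]
wrist_force: [0.9, 0.2, 1.0]
finger_gap: 0.9
finger_force: 0.0
```

```bash
python3 -m creep '{"slide":[[0,0,-0.15],[0,0,-0.15],[0,0,-0.15],[0,0,-0.15],[0,0,0],[0,0,0],[0,0,0],[0,0,0]],"turn":[0,0,0,0,0,0,0,0],"claw":[0,0,0,0,0,0,0,0]}';python3 -m creep '{"slide":[[0,0,0]],"turn":[0],"claw":[0]}';python3 -m creep '{"slide":[[0,0,0]],"turn":[0],"claw":[0]}'
python3 - <<'E'
from h import *
p,d,W,c=snap('wrist','wr2.png')
m3=(W[...,2]>25)&(W[...,2]<55)&(W[...,1]<-10)&(W[...,1]>-290)&(abs(W[...,0]-515)<50)
print(cv2.minAreaRect(W[m3][:,:2].astype(np.float32)))
a=(W[m3][:,:2]-[518.4,-153.6])@np.array([.09,.996]);z=W[m3][:,2]
for b in (-78,-26,26,78):
    s=abs(a-b)<16; print(b,s.sum(),np.percentile(z[s],[25,50,75]) if s.sum() else 0)
E
```

```text
clock: 4.82
eef_pos: [511.3, -230.9, 241.7]
eef_rot: [3.142, 0.0, 1.483]
wrist_force: [-0.9, 0.4, 3.3]
finger_gap: 0.2
finger_force: 1.6
clock: 4.95
eef_pos: [511.3, -230.9, 241.7]
eef_rot: [3.142, 0.0, 1.483]
wrist_force: [-0.7, 0.5, 3.4]
finger_gap: 0.6
finger_force: 1.6
clock: 5.08
eef_pos: [511.3, -230.9, 241.6]
eef_rot: [-3.142, 0.0, 1.483]
wrist_force: [0.4, 0.1, 3.2]
finger_gap: 0.3
finger_force: 1.6
((516.1953125, -178.20941162109375), (185.10205078125, 46.25050354003906), 84.83674621582031)
-78 2146 [30.55578147 42.13098664 43.17028767]
-26 5058 [45.47078259 46.46470133 47.00568976]
26 6504 [45.29548594 46.41290481 46.97645854]
78 249 [29.5284509  30.18907094 30.75329123]
```

View pics/wr2.png

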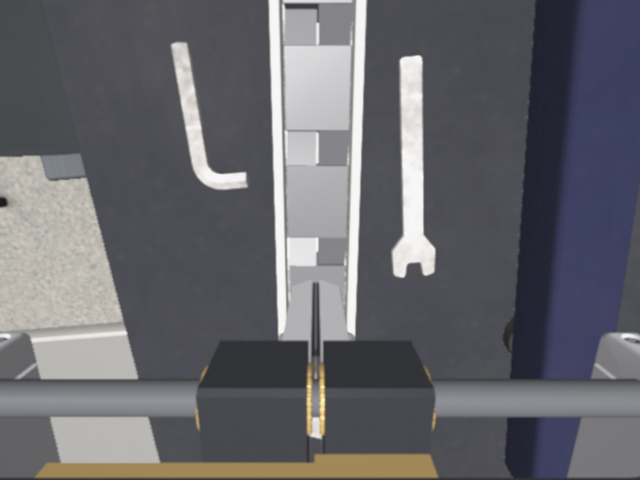

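```bash
python3 -m creep '{"slide":[[0.036,0.2,0],[0.036,0.4,0],[0.036,0.4,0],[0.036,0.4,0],[0.036,0.4,0],[0.036,0.4,0],[0.036,0.4,0],[0.036,0.4,0]],"turn":[0,0,0,0,0,0,0,0],"claw":[0,0,0,0,0,0,0,0]}';python3 -m creep '{"slide":[[0.036,0.4,0],[0.036,0.4,0],[0.036,0.4,0],[0.036,0.4,0],[0.036,0.4,0],[0.018,0.2,0],[0,0,0],[0,0,0]],"turn":[0,0,0,0,0,0,0,0],"claw":[0,0,0,0,0,0,0,0]}'
python3 - <<'E'
from h import *
p,d,W,c=snap('wrist','wr3.png')
m3=(W[...,2]>25)&(W[...,2]<55)&(W[...,1]<-10)&(W[...,1]>-290)&(abs(W[...,0]-515)<50)
print(cv2.minAreaRect(W[m3][:,:2].astype(np.float32)), W[m3][:,1].max())
E
```

```text
clock: 6.12
eef_pos: [514.2, -200.7, 241.9]
eef_rot: [3.141, 0.0, 1.483]
wrist_force: [0.0, -1.8, 5.4]
finger_gap: 0.7
finger_force: 2.4
clock: 7.12
eef_pos: [516.1, -178.8, 241.6]
eef_rot: [-3.141, -0.0, 1.483]
wrist_force: [-0.1, 1.3, 3.0]
finger_gap: 0.4
finger_force: 1.7
((518.400146484375, -153.9977569580078), (234.98341369628906, 46.27289581298828), 84.82051086425781) -35.52086480360556
```

```bash
R='"turn":[0,0,0,0,0,0,0,0],"claw":[0,0,0,0,0,0,0,0]'; python3 -m creep '{"slide":[[0.018,0.2,0],[0.036,0.4,0],[0.036,0.4,0],[0.036,0.4,0],[0.036,0.4,0],[0.036,0.4,0],[0.036,0.4,0],[0.036,0.4,0]],"turn":[0,0,0,0,0,0,0,0],"claw":[0,0,0,0,0,0,0,0]}';python3 -m creep '{"slide":[[0.036,0.4,0],[0.036,0.4,0],[0.036,0.4,0],[0.036,0.4,0],[0.036,0.4,0],[0.036,0.4,0],[0,0,0],[0,0,0]],"turn":[0,0,0,0,0,0,0,0],"claw":[0,0,0,0,0,0,0,0]}'
```

```text
clock: 8.18
eef_pos: [518.9, -148.7, 241.8]
eef_rot: [3.141, 0.0, 1.483]
wrist_force: [-0.1, -1.8, 5.1]
finger_gap: 0.3
finger_force: 2.3
clock: 9.18
eef_pos: [521.0, -124.8, 241.6]
eef_rot: [-3.141, -0.0, 1.483]
wrist_force: [-0.3, 1.8, 4.0]
finger_gap: 0.1
finger_force: 1.7
```

```bash
python3 -m creep '{"slide":[[0.018,0.2,0],[0.036,0.4,0],[0.036,0.4,0],[0.036,0.4,0],[0.036,0.4,0],[0.036,0.4,0],[0.036,0.4,0],[0.036,0.4,0]],"turn":[0,0,0,0,0,0,0,0],"claw":[0,0,0,0,0,0,0,0]}';python3 -m creep '{"slide":[[0.036,0.4,0],[0.036,0.4,0],[0.036,0.4,0],[0.036,0.4,0],[0.027,0.3,0],[0,0,0],[0,0,0],[0,0,0]],"turn":[0,0,0,0,0,0,0,0],"claw":[0,0,0,0,0,0,0,0]}'; python3 -m creep '{"slide":[[0,0,0],[0,0,0],[0,0,0],[0,0,0]],"turn":[0,0,0,0],"claw":[0,0,0,0]}'
python3 - <<'E'
from h import *
for cam in ('top','scene'):
    p,d,W,c=snap(cam,cam+'9.png')
    for q in ('edge','steel_weight','pin_tin','hex_key_5','spanner_jaw'):
        for r in manip.cut_out(q,cam)[:1]:
            print(cam,q,round(r['score'],2),np.round(np.nanmedian(W[r['mask']],0)))
i=cv2.imread('pics/scene9.png')[150:330,220:460]
cv2.imwrite('pics/c9.png',cv2.resize(i,None,fx=3,fy=3,interpolation=2))
E
```

```text
clock: 10.18
eef_pos: [523.7, -94.6, 241.7]
eef_rot: [3.141, -0.0, 1.483]
wrist_force: [0.1, -1.6, 3.9]
finger_gap: 0.5
finger_force: 2.0
clock: 11.18
eef_pos: [525.4, -75.9, 241.6]
eef_rot: [-3.142, -0.0, 1.483]
wrist_force: [-0.4, 1.5, 3.8]
finger_gap: 0.8
finger_force: 1.7
clock: 11.68
eef_pos: [525.4, -75.9, 241.6]
eef_rot: [-3.142, -0.0, 1.483]
wrist_force: [0.1, 1.9, 3.9]
finger_gap: 0.4
finger_force: 1.6
top edge 0.68 [ 511. -211.   42.]
top steel_weight 0.65 [ 509. -320.   21.]
top pin_tin 0.9 [541.  39.  28.]
top spanner_jaw 0.85 [ 574. -212.    4.]
scene edge 0.83 [ 507. -115.   31.]
scene steel_weight 0.83 [435. 114.  23.]
scene pin_tin 0.6 [531.  27.  29.]
scene hex_key_5 0.5 [ 450. -138.   10.]
scene spanner_jaw 0.47 [ 575. -215.    6.]
```

View pics/c9.png

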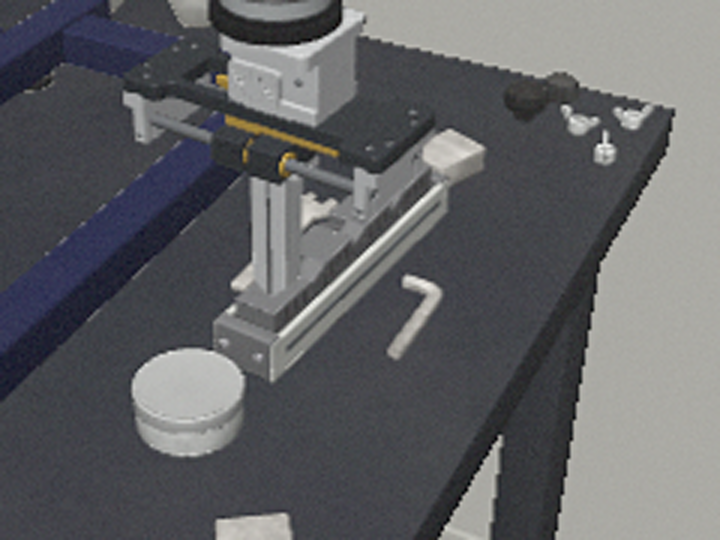

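The picture shows the shut fingertips on the last section, around (275,290), next to the tin at (190,400). The edge, block, key and spanner are where they were.

```bash
python3 -c "
from cell import manip
print(manip.sign_off())"
```

```text
the job is handed in; nothing more can be done
None
```

I pressed the four sections in turn, from the steel block's end to the tin's end, about 3 mm deep and without lifting off. The job is handed in with the shut fingertips holding the last section in by itself at about 3–4 N; the edge and the things round it looked unmoved, though the arm hid part of the edge in the last pictures.

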